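# Check that the vial crimper's handle stops short of the fixed handle

## Task

The vial crimper is clamped on its side in its setting fixture. With the backs of the fingers on the outside of its moving handle's blue sleeve, press that handle gently in towards the fixed handle until it comes up firmly against the stop screw, and finish while holding it there, so that the gap left between the two handles can be gauged. Do not grip the handle, put a finger between the handles or touch the fixed one, and leave the vials, cap tub and hex key where they are.

Things in the scene. Friction and masses are not known exactly. Their poses are not given: they have to be found in the camera images.
- lever (a joint): angle of the crimper's moving handle about its upright pivot: 0 rad = sprung fully open (as found), grows as it is pressed in; it meets the stop screw at 0.42 rad, parallel to the fixed handle, 20 mm clear between the sleeves. A spring returns it: at mid-sleeve 2.5 N starts it, 7 N brings it to the stop; past that it gives 2 to 3 mm for a further 15 N. Fit for 35 N at most.
- lever_sleeve (a point): middle of the moving handle's blue sleeve, on the handle's axis, 78 mm above the bench; moves with the handle. Sleeve 120 mm long, 16 mm thick in the pressing direction, 24 mm tall. Axes: y along the handle from pivot to free end, x level and square to it, inwards to the fixed handle (pressing direction), z up. Beside its outer (-x) face the bench is clear for 60 mm.
- lever_pivot (a point): the moving handle's upright pivot pin at the crimper's head, 78 mm above the bench, 145 mm from the middle of the moving sleeve; same axes as lever_sleeve. Seen from above, the handle turns clockwise about it as it is pressed in.
- fixed_sleeve (a point): middle of the fixed handle's blue sleeve (not to be touched), 120 x 16 x 24 mm, 78 mm above the bench. Axes: y along the handle to its free end, x level, the way the moving handle comes towards it, z up. The moving handle at its stop lies parallel to it, axis 36 mm to the -x side.
- fixture: grey steel base plate 150 x 290 x 12 mm, fixed to the bench, with an aluminium split clamp (114 mm tall with its screws) holding the crimper's steel head, and a saddle under the fixed handle. Origin on the bench below the crimper; axes as fixed_sleeve: the handles' free ends point to +y, the head lies 118 mm to -y, the moving handle is on the -x side.
- vial_a_mid (a point): centre of a loose glass vial with a crimped aluminium cap and tan contents, 23 mm diameter, 75 mm tall, standing (bystander)
- vial_b_mid (a point): centre of a loose glass vial with a crimped aluminium cap and dark contents, 23 mm diameter, 75 mm tall, standing (bystander)
- cap_tub_mid (a point): centre of a loose white tub of aluminium caps, 62 mm diameter, 42 mm tall (bystander)
- hex_key: loose L-shaped hex key of 5 mm rod, long leg 85 mm, short leg 26 mm, lying on the bench near the fixture (bystander); origin on the bench near the middle of the long leg
- sample_box: clear plastic box of sample vials, 170 x 170 mm, 64 mm tall with the vials, fixed to the bench (bystander); origin under its centre
Things that resemble listed ones, but are neither listed nor needed, are in the scene too. Leave any red or turquoise look-alike of the part that bears vial_b_mid alone. What is shaped like the part that bears vial_a_mid but pink is not meant.

How it is judged:
On the way:
1. the fingers, on the outside of its sleeve, have brought the moving handle up against its stop (value of joint lever above 0.408 rad and contact force between the fingers and lever_c1 above 2 N), for 0.3 s.
At the end, for the whole second after the job is handed in: The moving handle is held still on its stop (0.408 rad or more of 0.42) by the fingers pressing on the outside of its sleeve with 2 to 35 N; the fixed handle is untouched; vials and cap tub upright, and they and the hex key within 12 mm of where they stood (all of step 1 and velocity of joint lever between -0.05 and 0.05 rad/s and contact force between the fingers and lever_c1 below 35 N and contact force between the fingers and crimper below 0.5 N and distance of each of vial_a_mid, vial_b_mid, cap_tub_mid, hex_key from where it was at the start of the episode below 0.012 m and angle between each of vial_a_mid, vial_b_mid, cap_tub_mid's own z axis and vertical below 0.2 rad); the arm keeps its last pose, push and grip.
It fails at once if the handle was forced (more than 50 N) (contact force between the fingers and lever above 50 N).
It fails at once if the handle was gripped, or a finger put between the handles (inner side of the moving sleeve touched) (contact force between the fingers and lever_c2 above 1 N).
It fails at once if the crimper's fixed handle or head was pushed (contact force between any of the fingers, the arm and crimper above 2 N).
It fails at once if a bystander was moved, tipped or lifted (not (distance of each of vial_a_mid, vial_b_mid, cap_tub_mid, hex_key from where it was at the start of the episode below 0.02 m and angle between each of vial_a_mid, vial_b_mid, cap_tub_mid's own z axis and vertical below 0.3 rad)).
It also fails if it takes over 32 s, if anything falls off the work surface, if the arm or the gripper's body presses on something with over 40 N, if the wrist force passes 120 N, or if a joint passes its speed limit or range.

## Robot

A 7-joint arm with a two-finger parallel gripper is mounted at the origin on the work surface. World frame = base frame: x ahead of the robot, y to its left, z up, the work surface at z = 0. Lengths are in m, angles in rad, forces in N, time in s.
With the tool pointing down it reaches from about 0.35 to 0.9 m from the base axis. Payload 19.9 kg.
Tool frame: the origin (TCP) lies at the very end of the fingers, on their centre line; the grasp point (between the pads) lies 19 mm behind it; x points along the fingers, z is the direction in which the jaws open and shut, and the axes are right-handed (so a half turn about x gives the same grasp; the last joint's range is limited). The gripper opens to 94 mm and grips with 3 to 60 N. Pads are 16 mm wide; open, the fingers measure 119 mm over their backs; the gripper's body (75 mm by 177 mm) begins 78 mm behind the grasp point.
Start: joints at [-1.188, 0.417, -0.01, 1.614, 0.005, 1.111, -0.053], TCP at [0.257, 0.57, 0.205] pointing down, gripper open.
Joint ranges: [-2.81, 2.81], [-0.39, 2.02], [-1.27, 1.25], [0.06, 2.57], [-1.19, 4.33], [0.19, 2], [-2.82, 2.82]. Speed limits (rad/s): [1.89, 1.89, 2.39, 2.39, 3.01, 3.01, 3.01].

## Interface

Orientations are given as a unit quaternion [x, y, z, w].
In Python, from workcell import ctrl gives the robot as it stands.
- The arm moves only by the shell command python3 -m handwheel 'ROWS'. ROWS is a JSON object of lists of equal length, an entry for each row: "delta_pos": the shift along the world's x, y, z in cm, a list of three; "angular": the turn, a rotation vector about the world's x, y, z in degrees, a list of three; "fingers": the closure, from 0 (fully open) to 1 (shut). In form: {"delta_pos": [[dx, dy, dz], ...], "angular": [[rx, ry, rz], ...], "fingers": [fingers, ...]}. A call has 1 to 8 rows; each row shifts and turns the commanded pose from where the row before left it; what a row does not reach is not made up. A row lasts 1/12 s, in which the tool goes at most 41.7 mm and 7.16 degrees, less where a joint would pass 70% of its speed; a pose out of reach is approached as far as the arm can. A call is refused whole if a number of a shift passes 4.17 or a number of a turn 7.16, either way. A call with a gripper value outside its range is refused whole. The fingers move at their own pace and stop on an object; the grip force is fixed at half the most. Time passes only in rows, so rows that do not move let the fingers close. It gives the time, the measured TCP pose, the force and the opening at its end, in the units of the state.
- ctrl.state(): the state, without advancing time (a new reading comes with each control period).
- ctrl.read_camera(name): name is "scene" or "top"; returns a dict with "frame" (480x640x3 uint8, blue, green, red), "vfov" (degrees; the focal length in pixels is half the picture's height over the tangent of half this angle, whatever the lens; pixels are square), "cx", "cy" (the principal point, pixels), "dist" ([k1, k2, p1, p2, k3] as OpenCV has them; the pictures are not rectified), "R" (3x3) and "t" (3): a world point X has camera coordinates R X + t. Camera axes: x right, y down, z forward; pixel columns grow to the right and rows downward; lengths in m; the calibration is good to about 2 mm. A picture is of the moment at which its call begins. There is no depth.
- ctrl.sign_off(): hands the job in, once; it reports no verdict.
The state is a dict: "time_s": time; "q": joint angles; "qd": joint speeds; "tau": joint torques, N m; "tool_pos": TCP position; "ee_rot": TCP orientation; "force": force on the tool from outside, world axes, zero at the start; "wrist_torque": the same for the moment, N m; "grip_width": opening from 0.0 (shut) to 1.0 (fully open).
Only numpy, scipy, OpenCV 4.12 (cv2) and the standard library are available. Lean on these libraries where they do the work, as an engineer would, in place of code of your own. Each camera call takes 0.05 s, during which the arm holds its last target.

## Working session

There is one attempt and no reset: what is moved stays moved. The work goes in short steps, Python scripts to look and compute and a shell command to move; the robot and the scene stay as the last step left them, time stands still between calls to the robot, and variables do not carry over. Pictures are saved under pics/ and viewed, and the job is handed in when it is done.

```bash
mkdir -p pics; ls
python3 - <<'E'
from workcell import ctrl
import cv2,json
s=ctrl.state();print(s)
for n in("scene","top"):
    c=ctrl.read_camera(n);cv2.imwrite(f"pics/{n}0.png",c["frame"])
    print(n,{k:(v.tolist() if hasattr(v,'tolist') else v) for k,v in c.items() if k!="frame"})
E
```

```text
pics
{'time_s': 0.0, 'q': array([-1.18850353,  0.41797049, -0.01030089,  1.61416016,  0.00471924,
        1.11069699, -0.05297485]), 'qd': array([-1.27313348e-03, -5.16694147e-05,  3.76864925e-04,  1.19536838e-03,
       -2.70125844e-04, -9.76073249e-04,  5.69709853e-04]), 'tau': array([ 3.88571334e-04, -8.51248026e+01,  6.38884027e-01, -4.26001811e+01,
       -4.88038093e-02,  1.86116807e-02,  1.29560513e-04]), 'tool_pos': array([0.25687825, 0.56936342, 0.20483337]), 'ee_rot': array([-0.38393544,  0.59430382,  0.38340773,  0.59362873]), 'force': array([-0.00920935,  0.4343023 ,  0.67151565]), 'wrist_torque': array([-0.03237197,  0.01221254, -0.03395715]), 'grip_width': 1.0006819899503596}
scene {'vfov': 51.83158204197409, 'cx': 318.2879707257583, 'cy': 249.4212589761459, 'dist': [-0.07681526656254328, 0.0, 0.0, 0.0, 0.0], 'R': [[0.6501742075561753, 0.759536110609178, -0.019452416543496748], [0.5080069636831535, -0.4536146322305828, -0.7322313092703264], [-0.5649800214858243, 0.4661959481880936, -0.6807781674046853]], 't': [-0.47165337240121924, -0.20232886647031365, 1.5299213718341567]}
top {'vfov': 50.605088008092906, 'cx': 320.1933558146538, 'cy': 236.40183308614465, 'dist': [-0.12068856013251265, 0.0, 0.0, 0.0, 0.0], 'R': [[0.01649676251456332, -0.9997909706198054, 0.012077743731550482], [-0.9813560435930718, -0.018503608545912282, -0.1913058602712754], [0.19148935356800179, -0.00869663945938596, -0.9814561609833735]], 't': [0.06944529462037613, 0.5938599339956656, 0.9734477109440439]}
```

View pics/scene0.png

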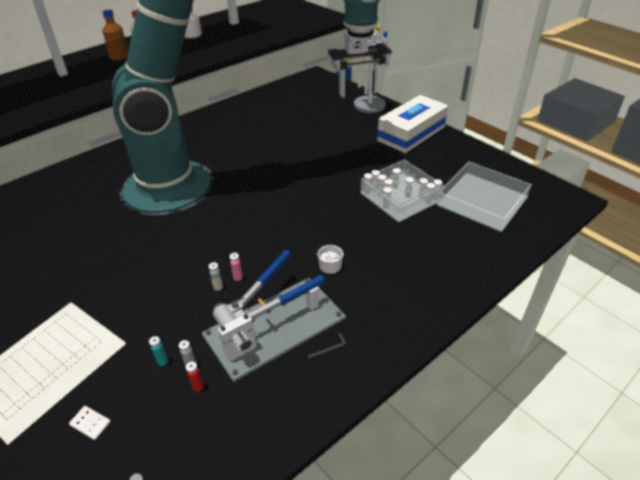

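View pics/top0.png

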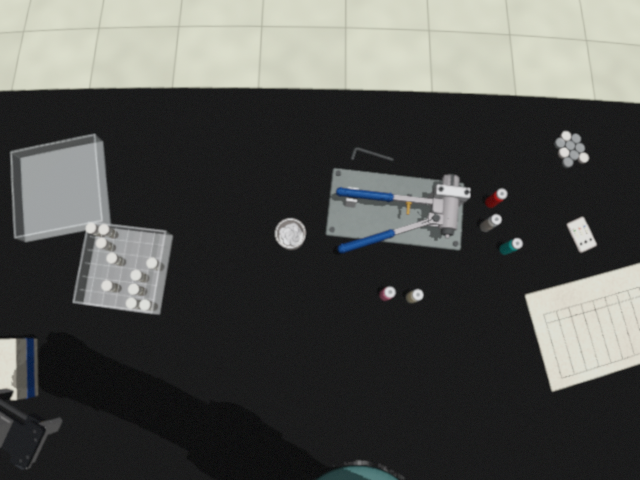

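The top view shows two blue handles. The one at about (368,242) lies outside the plate with no saddle, so it should be the moving handle. The one at about (365,194) sits on the saddle and should be the fixed one. Vials stand at pink (388,293), tan (415,296), dark (490,223), red (497,198) and turquoise (512,246). The tub is at (290,234) and the hex key at (373,154). I'll check the choice in an enlarged crop.

```bash
cat > h.py <<'E'
import cv2,numpy as np
def K(c):
    f=240/np.tan(np.radians(c["vfov"])/2); return np.array([[f,0,c["cx"]],[0,f,c["cy"]],[0,0,1.]])
def at_z(c,uv,z):
    p=cv2.undistortPoints(np.array([[uv]],float),K(c),np.array(c["dist"])).ravel()
    R=np.array(c["R"]);t=np.array(c["t"]);o=-R.T@t;d=R.T@np.array([p[0],p[1],1]);return o+d*(z-o[2])/d[2]
def proj(c,X):
    return cv2.projectPoints(np.array(X,float).reshape(-1,3),cv2.Rodrigues(np.array(c["R"]))[0],np.array(c["t"]),K(c),np.array(c["dist"]))[0].reshape(-1,2)
E
python3 - <<'E'
import cv2
a=cv2.imread("pics/top0.png")[140:310,320:480]  
cv2.imwrite("pics/topc.png",cv2.resize(a,None,fx=3.5,fy=3.5,interpolation=cv2.INTER_CUBIC))
a=cv2.imread("pics/scene0.png")[230:390,190:360]
cv2.imwrite("pics/scc.png",cv2.resize(a,None,fx=3.5,fy=3.5,interpolation=cv2.INTER_CUBIC))
E
```

```text
(no output)
```

View pics/topc.png

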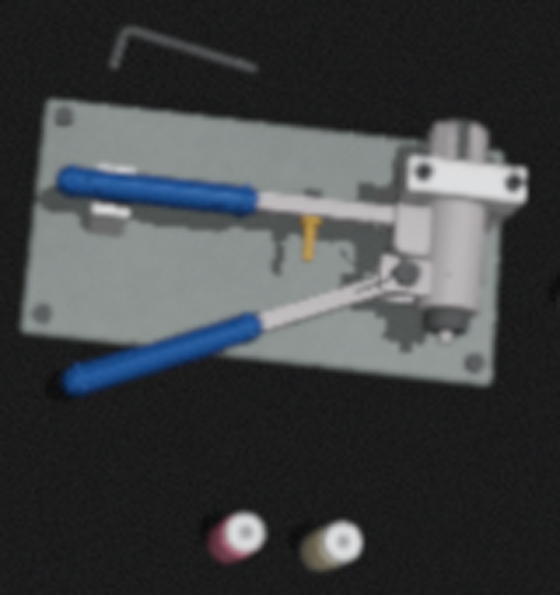

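View pics/scc.png

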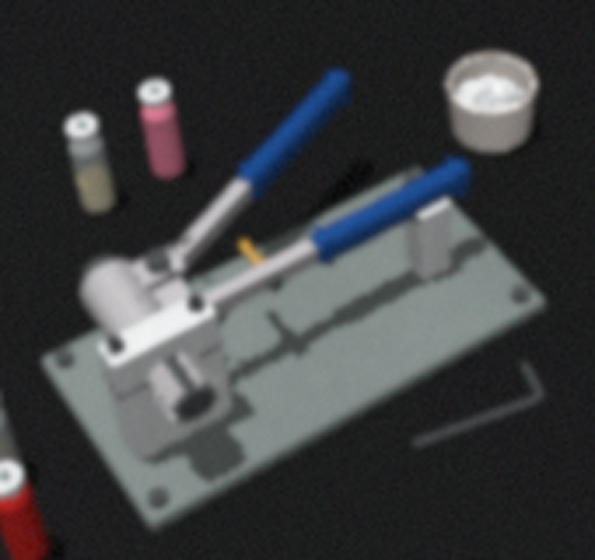

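The crop confirms it: the lower blue handle hangs off the pivot bolt at crop (406,272) with its sleeve from (68,381) to (258,322). The upper handle rests on the saddle. Next I'll measure.

Run:
```python
from h import *
from workcell import ctrl
c=ctrl.read_camera("top");s=ctrl.read_camera("scene")
T=lambda x,y:(320+x/3.5,140+y/3.5)
S=lambda x,y:(190+x/3.5,230+y/3.5)
for n,p,z in [("mov end",(68,381),.088),("mov start",(258,322),.088),("pivot",(406,272),.09),("fix end",(62,180),.088),("fix start",(254,200),.088),("tan cap",(342,541),.075),("pink cap",(244,532),.075)]:
    print(n,at_z(c,T(*p),z).round(4))
for n,p,z in [("mov end",(338,80),.085),("mov start",(245,180),.085),("fix end",(460,170),.085),("fix start",(318,240),.085),("pivot",(160,262),.09),("tan cap",(83,124),.075),("pink cap",(154,90),.075)]:
    print("S",n,at_z(s,S(*p),z).round(4))
print("tub",at_z(c,(290,234),.042).round(3))
from scipy.spatial.transform import Rotation as R
print(R.from_quat(ctrl.state()["ee_rot"]).as_matrix().round(3))
```

```text
mov end [0.5623 0.0421 0.088 ]
mov start [ 0.5981 -0.0651  0.088 ]
pivot [ 0.6284 -0.1503  0.09  ]
fix end [0.679  0.0466 0.088 ]
fix start [ 0.6695 -0.0638  0.088 ]
tan cap [ 0.4761 -0.1135  0.075 ]
pink cap [ 0.4805 -0.0581  0.075 ]
S mov end [0.5696 0.0368 0.085 ]
S mov start [ 0.6036 -0.0648  0.085 ]
S fix end [0.6879 0.0435 0.085 ]
S fix start [ 0.6749 -0.0607  0.085 ]
S pivot [ 0.6292 -0.1461  0.09  ]
S tan cap [ 0.4806 -0.1117  0.075 ]
S pink cap [ 0.4848 -0.0574  0.075 ]
tub [0.599 0.142 0.042]
[[-0.    -0.912  0.411]
 [-0.001  0.411  0.912]
 [-1.    -0.    -0.001]]
```

The measurements fit together. The handle axes differ by 24° (0.42 rad), and pivot to mid-sleeve fits the given 145 mm. At the stop mid-sleeve comes to about (0.643,-0.005). The pressing direction is (0.995,-0.098). I'll close the fingers and travel at height to (0.527,0.007), turning -71°.

```bash
python3 -m handwheel '{"delta_pos": [[1.35,-2.8,0],[1.35,-2.8,0],[1.35,-2.8,0],[1.35,-2.8,0],[1.35,-2.8,0],[1.35,-2.8,0],[1.35,-2.8,0],[1.35,-2.8,0]], "angular": [[0,0,-3.6],[0,0,-3.6],[0,0,-3.6],[0,0,-3.6],[0,0,-3.6],[0,0,-3.6],[0,0,-3.6],[0,0,-3.6]], "fingers": [1,1,1,1,1,1,1,1]}'
python3 -m handwheel '{"delta_pos": [[1.35,-2.8,0],[1.35,-2.8,0],[1.35,-2.8,0],[1.35,-2.8,0],[1.35,-2.8,0],[1.35,-2.8,0],[1.35,-2.8,0],[1.35,-2.8,0]], "angular": [[0,0,-3.6],[0,0,-3.6],[0,0,-3.6],[0,0,-3.6],[0,0,-3.6],[0,0,-3.6],[0,0,-3.6],[0,0,-3.6]], "fingers": [1,1,1,1,1,1,1,1]}'
```

```text
time_s: 0.87
tool_pos: [0.3654, 0.3442, 0.2055]
ee_rot: [-0.223, 0.671, 0.223, 0.671]
force: [-0.0, 0.2, -0.1]
grip_width: 0.474
time_s: 1.53
tool_pos: [0.4734, 0.1202, 0.2056]
ee_rot: [-0.049, 0.705, 0.049, 0.705]
force: [0.4, 0.0, 0.6]
grip_width: 0.0
```

```bash
python3 -m handwheel '{"delta_pos": [[1.34,-2.83,0],[1.34,-2.83,0],[1.34,-2.83,0],[1.34,-2.83,0],[0,0,0],[0,0,0]], "angular": [[0,0,-3.4],[0,0,-3.4],[0,0,-3.4],[0,0,-3.4],[0,0,0],[0,0,0]], "fingers": [1,1,1,1,1,1]}'
python3 - <<'E'
from h import *
from workcell import ctrl
from scipy.spatial.transform import Rotation as R
s=ctrl.state();M=R.from_quat(s["ee_rot"]).as_matrix();print(s["tool_pos"],M.round(3),s["force"],s["q"].round(2))
c=ctrl.read_camera("top");cv2.imwrite("pics/t1.png",c["frame"]);cv2.imwrite("pics/s1.png",ctrl.read_camera("scene")["frame"])
E
```

```text
time_s: 2.03
tool_pos: [0.5268, 0.0069, 0.2052]
ee_rot: [0.035, 0.706, -0.035, 0.706]
force: [0.8, 1.1, 0.3]
grip_width: 0.007
[0.52680356 0.00694957 0.20521711] [[-0.     0.098  0.995]
 [-0.001  0.995 -0.098]
 [-1.    -0.001 -0.   ]] [0.82897954 1.14882455 0.27916909] [-0.51  0.27  0.52  1.87 -0.15  1.04 -0.03]
```

View pics/t1.png

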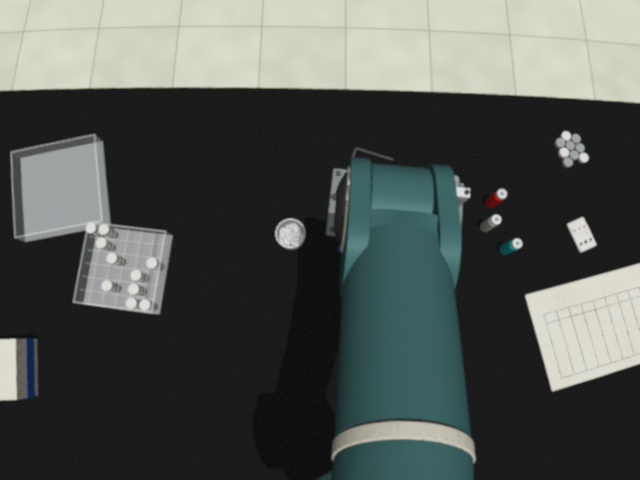

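View pics/s1.png

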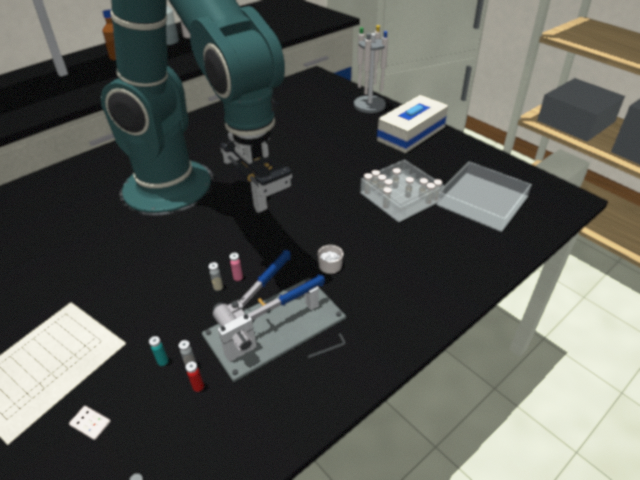

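The fingers are shut at scene (258,208), above the clear strip outside the moving sleeve, and nothing has been disturbed. I'll descend to TCP z = 0.066.

```bash
python3 -m handwheel '{"delta_pos": [[0,0,-2.3],[0,0,-2.3],[0,0,-2.3],[0,0,-2.3],[0,0,-2.3],[0,0,-2.4],[0,0,0],[0,0,0]], "angular": [[0,0,0],[0,0,0],[0,0,0],[0,0,0],[0,0,0],[0,0,0],[0,0,0],[0,0,0]], "fingers": [1,1,1,1,1,1,1,1]}'
python3 - <<'E'
from h import *
from workcell import ctrl
s=ctrl.read_camera("scene");f=s["frame"]
print(proj(s,[[.527,.007,.066]]))
cv2.imwrite("pics/s2.png",cv2.resize(f[180:350,180:380],None,fx=3.5,fy=3.5,interpolation=cv2.INTER_CUBIC))
print(ctrl.state()["force"])
E
```

```text
time_s: 2.8
tool_pos: [0.5259, 0.0092, 0.0662]
ee_rot: [0.033, 0.707, -0.033, 0.706]
force: [1.1, 0.0, 0.5]
grip_width: 0.004
[[266.48171034 255.17822123]]
[ 0.13071865 -0.05270582  0.33311536]
```

View pics/s2.png

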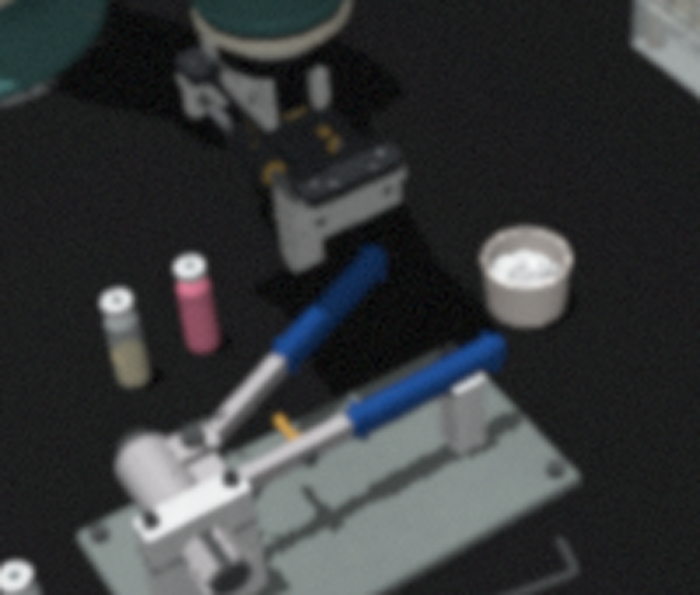

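Run:
```python
from h import *
from workcell import ctrl
s=ctrl.read_camera("scene");f=s["frame"].copy()
g=cv2.resize(f[190:275,225:325],None,fx=7,fy=7,interpolation=cv2.INTER_CUBIC)
z=np.array([.995,-.098,0]);y=np.array([.098,.995,0]);o=np.array([.526,.009,.066])
def P(X): return tuple(int(v) for v in (proj(s,[X])[0]-[225,190])*7)
for h,col in((0,(0,255,0)),(.03,(0,255,255)),(.06,(0,128,255)),(.097,(0,0,255))):
    for a in(-.008,.008):
        for b in(0,.0125): cv2.circle(g,P(o+a*y+b*z+[0,0,h]),3,col,-1)
cv2.imwrite("pics/s3.png",g)
```

```text
(no output)
```

View pics/s3.png

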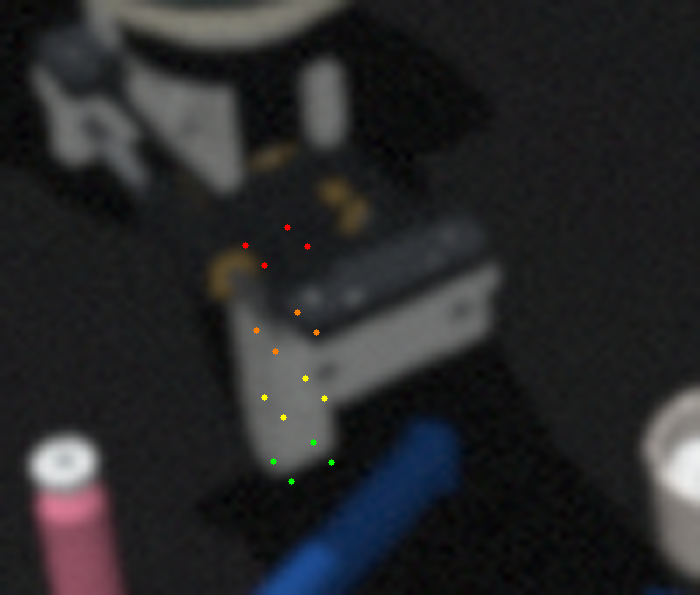

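The dots show that the "bar" is the end of the gripper body, 88 mm ahead and above z = 0.163, so it passes clear over the crimper. The fingertips sit level with the sleeve. I'll approach to just short of contact.

```bash
python3 -m handwheel '{"delta_pos": [[0.5,-0.05,0],[0.5,-0.05,0],[0.5,-0.05,0],[0.5,-0.05,0],[0,0,0],[0,0,0]], "angular": [[0,0,0],[0,0,0],[0,0,0],[0,0,0],[0,0,0],[0,0,0]], "fingers": [1,1,1,1,1,1]}'
python3 -m handwheel '{"delta_pos": [[0.3,-0.03,0],[0.3,-0.03,0],[0.3,-0.03,0],[0.3,-0.03,0],[0.3,-0.03,0],[0.3,-0.03,0],[0,0,0],[0,0,0]], "angular": [[0,0,0],[0,0,0],[0,0,0],[0,0,0],[0,0,0],[0,0,0],[0,0,0],[0,0,0]], "fingers": [1,1,1,1,1,1,1,1]}'
```

```text
time_s: 3.4
tool_pos: [0.5468, 0.0064, 0.0664]
ee_rot: [0.034, 0.706, -0.034, 0.706]
force: [-0.4, -0.8, -0.3]
grip_width: 0.003
time_s: 4.07
tool_pos: [0.5646, 0.0046, 0.0663]
ee_rot: [0.034, 0.706, -0.034, 0.706]
force: [-2.2, 1.3, -1.2]
grip_width: 0.002
```

Contact has begun (about 2 N). The stop should come near TCP x ≈ 0.622.

```bash
python3 -m handwheel '{"delta_pos": [[0.4,-0.04,0],[0.4,-0.04,0],[0.4,-0.04,0],[0.4,-0.04,0],[0.4,-0.04,0],[0.4,-0.04,0],[0,0,0],[0,0,0]], "angular": [[0,0,0],[0,0,0],[0,0,0],[0,0,0],[0,0,0],[0,0,0],[0,0,0],[0,0,0]], "fingers": [1,1,1,1,1,1,1,1]}'
python3 -m handwheel '{"delta_pos": [[0.3,-0.03,0],[0.3,-0.03,0],[0.3,-0.03,0],[0.3,-0.03,0],[0.3,-0.03,0],[0.3,-0.03,0],[0,0,0],[0,0,0]], "angular": [[0,0,0],[0,0,0],[0,0,0],[0,0,0],[0,0,0],[0,0,0],[0,0,0],[0,0,0]], "fingers": [1,1,1,1,1,1,1,1]}'
python3 - <<'E'
from h import *
from workcell import ctrl
s=ctrl.read_camera("scene");f=s["frame"]
cv2.imwrite("pics/s4.png",cv2.resize(f[190:350,200:360],None,fx=3.7,fy=3.7,interpolation=cv2.INTER_CUBIC))
for i in range(3):
    print(ctrl.state()["force"].round(2));
E
```

```text
time_s: 4.73
tool_pos: [0.5887, 0.0022, 0.0663]
ee_rot: [0.034, 0.706, -0.034, 0.706]
force: [-4.3, 2.1, -0.1]
grip_width: 0.007
time_s: 5.4
tool_pos: [0.6064, 0.0008, 0.0663]
ee_rot: [0.034, 0.706, -0.034, 0.706]
force: [-6.1, 3.5, 0.5]
grip_width: 0.008
[-4.37  3.82 -0.3 ]
[-4.37  3.82 -0.3 ]
[-4.37  3.82 -0.3 ]
```

View pics/s4.png

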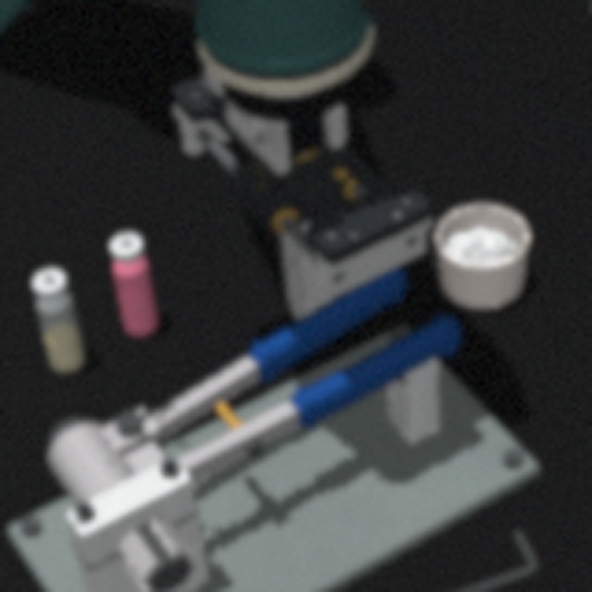

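The fingers press the sleeve from outside at crop (310,300), and the handle has swung most of the way in. From here I'll use small steps.

```bash
python3 -m handwheel '{"delta_pos": [[0.2,-0.02,0],[0.2,-0.02,0],[0.2,-0.02,0],[0.2,-0.02,0],[0.2,-0.02,0],[0,0,0],[0,0,0]], "angular": [[0,0,0],[0,0,0],[0,0,0],[0,0,0],[0,0,0],[0,0,0],[0,0,0]], "fingers": [1,1,1,1,1,1,1]}'
python3 -m handwheel '{"delta_pos": [[0.1,-0.01,0],[0.1,-0.01,0],[0,0,0],[0,0,0],[0,0,0]], "angular": [[0,0,0],[0,0,0],[0,0,0],[0,0,0],[0,0,0]], "fingers": [1,1,1,1,1]}'
```

```text
time_s: 6.03
tool_pos: [0.6163, 0.0001, 0.0663]
ee_rot: [0.034, 0.707, -0.033, 0.706]
force: [-5.1, 4.3, 0.6]
grip_width: 0.006
time_s: 6.45
tool_pos: [0.6182, -0.0001, 0.0663]
ee_rot: [0.034, 0.707, -0.033, 0.706]
force: [-4.9, 4.8, 0.6]
grip_width: 0.005
```

```bash
python3 -m handwheel '{"delta_pos": [[0.1,-0.01,0],[0.1,-0.01,0],[0,0,0],[0,0,0],[0,0,0]], "angular": [[0,0,0],[0,0,0],[0,0,0],[0,0,0],[0,0,0]], "fingers": [1,1,1,1,1]}'
python3 -m handwheel '{"delta_pos": [[0.1,-0.01,0],[0.1,-0.01,0],[0,0,0],[0,0,0],[0,0,0]], "angular": [[0,0,0],[0,0,0],[0,0,0],[0,0,0],[0,0,0]], "fingers": [1,1,1,1,1]}'
```

```text
time_s: 6.87
tool_pos: [0.6202, -0.0003, 0.0663]
ee_rot: [0.034, 0.707, -0.033, 0.706]
force: [-5.6, 4.6, 0.0]
grip_width: 0.003
time_s: 7.28
tool_pos: [0.6222, -0.0003, 0.0663]
ee_rot: [0.034, 0.707, -0.033, 0.706]
force: [-4.9, 5.3, 0.5]
grip_width: 0.009
```

```bash
python3 -m handwheel '{"delta_pos": [[0.1,-0.01,0],[0.1,-0.01,0],[0,0,0],[0,0,0],[0,0,0]], "angular": [[0,0,0],[0,0,0],[0,0,0],[0,0,0],[0,0,0]], "fingers": [1,1,1,1,1]}'
python3 - <<'E'
from h import *
from workcell import ctrl
s=ctrl.read_camera("scene");f=s["frame"]
cv2.imwrite("pics/s5.png",cv2.resize(f[240:340,230:340],None,fx=5.5,fy=5.5,interpolation=cv2.INTER_CUBIC))
E
```

```text
time_s: 7.7
tool_pos: [0.6229, -0.0003, 0.0662]
ee_rot: [0.034, 0.708, -0.033, 0.705]
force: [-16.2, 6.3, 8.8]
grip_width: 0.009
```

View pics/s5.png

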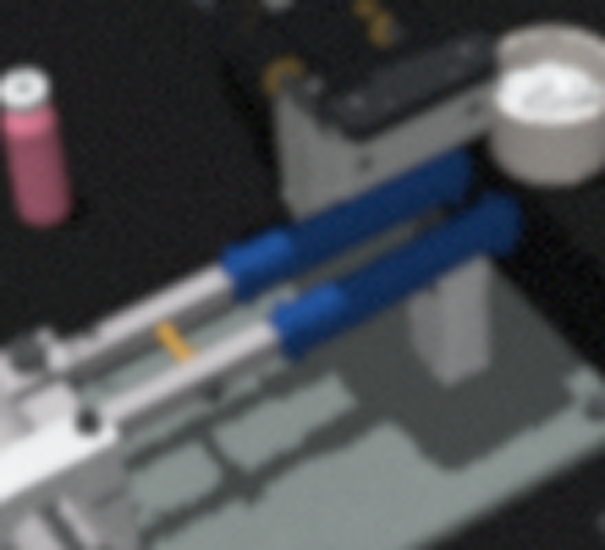

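The orange stop screw now bridges both handles at crop (175,340), and the handles look parallel. Force jumped from 5 to 16 N at the predicted stop position. I'll let it settle and check the parallelism and force.

```bash
python3 -m handwheel '{"delta_pos": [[0,0,0],[0,0,0],[0,0,0],[0,0,0]], "angular": [[0,0,0],[0,0,0],[0,0,0],[0,0,0]], "fingers": [1,1,1,1]}'
python3 - <<'E'
from h import *
from workcell import ctrl
s=ctrl.read_camera("scene")
S=lambda x,y:(230+x/5.5,240+y/5.5)
P={n:at_z(s,S(*p),.088)[:2] for n,p in dict(ms=(240,262),me=(460,165),fs=(295,315),fe=(508,208)).items()}
for k,v in P.items(): print(k,v.round(4))
d=lambda a,b:np.arctan2(*(b-a))
print("axis angle diff deg",np.degrees(d(P['fs'],P['fe'])-d(P['ms'],P['me'])))
st=ctrl.state();print(st["force"],st["tool_pos"],st["wrist_torque"],np.abs(st["qd"]).max())
# predicted stop projections
pv=np.array([.629,-.148]);
for th in(0.38,.42):
    a=np.radians(-18.5)+th;dr=np.array([np.sin(a),np.cos(a)])
    X=[[*(pv+r*dr),.088] for r in(.085,.205)];print(th,((proj(s,X)-[230,240])*5.5).round(0).tolist())
E
```

```text
time_s: 8.08
tool_pos: [0.6229, -0.0003, 0.0662]
ee_rot: [0.034, 0.708, -0.033, 0.705]
force: [-16.2, 5.7, 9.5]
grip_width: 0.007
ms [ 0.6413 -0.0547]
me [0.6581 0.046 ]
fs [ 0.6782 -0.0554]
fe [0.6897 0.0448]
axis angle diff deg -2.874840629698979
[-16.94410882   6.43497124   8.2905073 ] [ 6.22882574e-01 -3.20697088e-04  6.62157334e-02] [1.42491707 3.65421756 0.05761101] 0.0011524146116317626
0.38 [[212.0, 262.0], [453.0, 131.0]]
0.42 [[216.0, 267.0], [464.0, 142.0]]
```

Torque over force puts the contact at about 10 mm ahead of the tool axis (the finger back), so the upward part of the force is friction on the sleeve. I'll check the separation and angle more precisely from the blue masks.

Run:
```python
from h import *
from workcell import ctrl
s=ctrl.read_camera("scene");f=s["frame"].astype(int)
m=((f[...,0]-f[...,2]>35)&(f[...,0]-f[...,1]>22)).astype(np.uint8);m[:235]=0;m[345:]=0;m[:,:240]=0;m[:,345:]=0
n,l,st,ce=cv2.connectedComponentsWithStats(m)
res=[]
for i in range(1,n):
    if st[i,4]<80: continue
    ys,xs=np.where(l==i);p=np.c_[xs,ys].astype(float);c=p.mean(0)
    u,sv,vt=np.linalg.svd(p-c,full_matrices=False);d=vt[0]*np.sign(vt[0][0]);t=(p-c)@d
    a,b=c+d*np.percentile(t,2),c+d*np.percentile(t,98)
    A,B,C=[at_z(s,q,.078)[:2] for q in(a,b,c)];w=B-A
    print(st[i],C.round(4),"len",np.linalg.norm(w).round(4),"ang",np.degrees(np.arctan2(w[0],w[1])).round(2));res.append((C,w))
(C1,w1),(C2,w2)=res[:2];h=w2/np.linalg.norm(w2);nn=np.array([h[1],-h[0]]);print("perp sep mm",((C2-C1)@nn*1e3).round(1))
# synthetic: masks of box-model sleeves with separation at given lever
def box(c,ang,L=.12,T=.016,H=.024):
    h=np.array([np.sin(ang),np.cos(ang)]);n_=np.array([h[1],-h[0]])
    return [[*(c+a*L/2*h+b*T/2*n_),.078+e*H/2] for a in(-1,1) for b in(-1,1) for e in(-1,1)]
fa=np.radians(5.6);h=np.array([np.sin(fa),np.cos(fa)]);nv=np.array([h[1],-h[0]]);C0=np.array([.677,-.008])
pv=C0-.036*nv-.145*h
def meas(X):
    hull=cv2.convexHull(((proj(s,X))*16).astype(np.float32)).astype(int);M=np.zeros((480*4,640*4),np.uint8);cv2.fillConvexPoly(M,(hull/4).astype(np.int32),1)
    return M
F=meas(box(C0,fa))
for lv in(.38,.40,.42,.43):
    an=fa-(.42-lv);hc=pv+.145*np.array([np.sin(an),np.cos(an)])
    Mv=meas(box(hc,an)).copy();Mv[F>0]=0;out=[]
    for M in(Mv,F):
        ys,xs=np.where(M);p=np.c_[xs,ys]/4.;c=p.mean(0);e,v=np.linalg.eigh(np.cov((p-c).T));d=v[:,1]*np.sign(v[0,1]);t=(p-c)@d
        a,b=c+d*np.percentile(t,2),c+d*np.percentile(t,98);A,B,C=[at_z(s,q,.078)[:2] for q in(a,b,c)];w=B-A;out.append((C,w,np.degrees(np.arctan2(w[0],w[1]))))
    hh=out[1][1]/np.linalg.norm(out[1][1]);q=np.array([hh[1],-hh[0]])
    print("model",lv,"ang",out[0][2].round(2),out[1][2].round(2),"sep",((out[1][0]-out[0][0])@q*1e3).round(1))
cv2.imwrite("pics/m.png",cv2.resize(m[235:345,240:345]*255,None,fx=5,fy=5))
```

```text
[270 267  46  28 405] [ 0.6432 -0.0065] len 0.1092 ang 8.69
[279 275  46  30 431] [ 0.6785 -0.0079] len 0.1105 ang 5.54
perp sep mm 35.3
model 0.38 ang 2.91 4.89 sep 41.7
model 0.4 ang 3.88 4.89 sep 38.9
model 0.42 ang 5.07 4.89 sep 36.1
model 0.43 ang 5.24 4.89 sep 35.3
```

View pics/m.png

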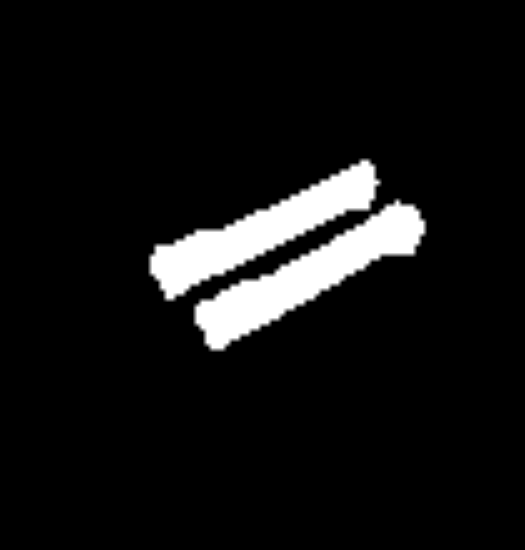

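Separation is 35.3 mm. The model gives 36 mm at the stop and 38.9 mm at 0.40 rad, so the handle is on its stop. Force is steady at about 17 N along the press. One last look at the bystanders before handing in.

Run:
```python
from h import *
from workcell import ctrl
a=cv2.imread("pics/scene0.png");s=ctrl.read_camera("scene");f=s["frame"]
d=cv2.absdiff(a,f).max(2)
for n,(x0,y0,x1,y1) in dict(tan=(206,258,224,294),dark=(178,338,195,362),tub=(314,243,346,274),hex=(304,332,348,360)).items():
    print(n,d[y0:y1,x0:x1].mean().round(1),cv2.phaseCorrelate(*[cv2.cvtColor(i[y0:y1,x0:x1],cv2.COLOR_BGR2GRAY).astype(np.float32) for i in(a,f)])[0])
st=ctrl.state();print(st["time_s"],st["force"],np.abs(st["qd"]).max())
cv2.imwrite("pics/final.png",f)
```

```text
tan 2.3 (-0.32553758920988685, -0.005213441771008576)
dark 2.0 (-0.039748126836245845, 0.10045050294277402)
tub 8.2 (0.38201981321932443, 0.029398037322426518)
hex 2.9 (0.5541656992509623, -0.048643101398164745)
8.2333 [-16.45485349   6.76050673   9.56625698] 0.0018936992282601623
```

View pics/final.png

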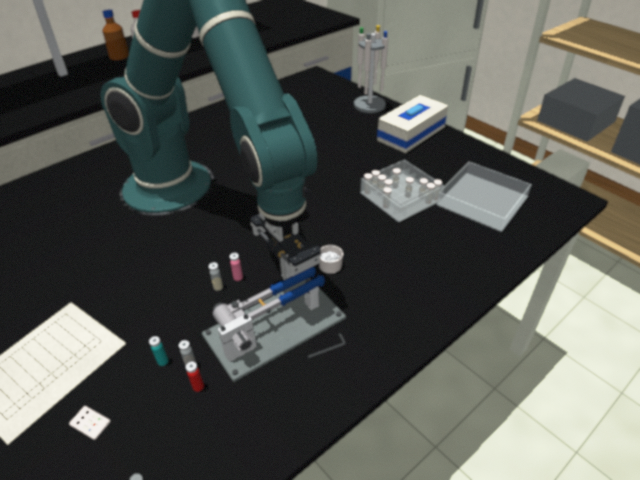

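The vials (215,276) and (187,352), the tub (330,259) and the hex key (327,347) are where they were, and the arm is still. I'm handing in.

```bash
python3 -c "
from workcell import ctrl
print(ctrl.sign_off())"
```

```text
the job is handed in; nothing more can be done
None
```

I handed the job in at about 8.2 s with the moving handle pressed against its stop screw. The shut fingers' back was on the outside of its blue sleeve, and the arm was still and holding.

**Stop reached:** the force along the press rose sharply from 5 N to about 16–17 N at the predicted stop position. The measured handle spacing was 35.3 mm, against 36 mm expected at the stop.

**Force:** the total was about 20 N, inside the 2–35 N window. It includes about 9 N upward and 6 N sideways. The force and torque readings put the contact at the finger back, so I took these as friction on the sleeve.

**Disagreements:**
- **Handle angle:** the image angles showed the handles about 3° out of parallel. That is on the past-the-stop side, and I put it down to coarse pixels.
- **Stiffness:** the force also rose faster than the stated give of 2–3 mm for 15 N. The tool moved only 0.7 mm during the rise.

**Bystanders:** the vials, tub and hex key shifted by less than 0.6 pixel in the scene view (roughly 1 mm), with no tipping seen. The fixed handle showed no sign of being touched.

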